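# Take the stop collar off the clamped rack tube

## Task

Take the red plastic collar off the clamped rack tube by sliding it to the free end: the tube is kinked half-way, so feel your way round the kink and ease the collar along gently without bending the tube any further. Then put the red collar in the blue tray and let go of it, leaving the mug, the jar and both trays where they stand.

Things in the scene. Friction and masses are not known exactly. Their poses are not given: they have to be found in the camera images.
- clamp_mouth (a point): Point on the clamp's front face where an aluminium square tube, 18 x 18 mm and level, comes out, its axis 150 mm above the table; x axis: the way the clamp faces, level. The tube runs straight along x for its first 100 mm, up to the kink.
- kink (a point): Point on the tube's axis, 100 mm in front of clamp_mouth, where the tube is kinked; its axes are the clamp's. From here the last 100 mm run straight and level to the open free end, but turned (seen from above) up to 0.35 rad to the left or right, differently each time; no reading gives this angle, only sight or touch. The collar passes the kink if it is turned along with it.
- clamp: Fixed bench clamp, blue with dark steel jaws. Origin on the table right below clamp_mouth, axes the same. Its jaws reach 26 mm above the tube's axis, are 74 mm wide and lie wholly behind clamp_mouth (a screw sticks out 70 mm to its y side); its base plate, 14 mm high, reaches 25 mm in front.
- collar_centre (a point): Centre of the red plastic collar on the tube: 20 mm long (x, roughly along the tube, away from the clamp), 40 mm wide (y), 40 mm high (z), 40 to 90 g, with a 21 mm square hole through along x. It hangs on the tube, its centre 1.5 mm below the tube's axis, 50 to 70 mm from clamp_mouth; 1.5 mm play each side, its yaw up to 0.1 rad off. Grip it across its width.
- bend_side (a joint): How far the tube's outer half is bent sideways at the kink from where it was found, rad; 0 unloaded, positive anticlockwise seen from above (a noisy reading). It springs: 60 N m per rad, so 12 N sideways at the free end bends it 0.02 rad, which is all it may take.
- bend_up (a joint): The same for bending the outer half up (positive) or down (negative): 60 N m per rad, at most 0.02 rad either way.
- blue_tray: Blue plastic open tray, 130 mm (its x) by 120 mm (its y), 40 mm high, walls and floor about 4 mm, loose, empty. Origin at the centre of its underside, on the table. The red collar goes anywhere in it.
- grey_tray: Grey plastic tray of the same shape, with two black collars lying in it; loose, to be left alone. It may stand on either side of the blue one. Origin at the centre of its underside.
- mug: Blue ceramic mug, 80 mm across and 90 mm high, standing on the table; bystander. Origin at the centre of its underside.
- jar: Amber glass jar with a brass cap, 60 mm across and 85 mm high, standing on the table; bystander. Origin at the centre of its underside.
Things that resemble listed ones, but are neither listed nor needed, are in the scene too. Of the things shaped like the part that bears collar_centre, the red one is meant.

How it is judged:
On the way:
1. the collar is clear of the tube's free end (its centre more than 115 mm from the kink) (distance between collar_centre and kink above 0.115 m), for 0.05 s.
At the end, for the whole second after the job is handed in: The red collar lies at rest on the floor of the blue tray (its centre inside the walls and less than 35 mm above the tray's underside), let go of, and the tray stands flat (x of collar_centre in the frame of blue_tray between -0.06 and 0.06 m and y of collar_centre in the frame of blue_tray between -0.055 and 0.055 m and z of collar_centre in the frame of blue_tray below 0.035 m and linear speed of collar below 0.02 m/s and angle between blue_tray's own z axis and vertical below 0.1 rad); the robot touches nothing.
It fails at once if the tube's outer half is bent sideways, up or down from where it was found by more than 0.02 rad (value of joint any of bend_side, bend_up above 0.02 rad or value of joint any of bend_side, bend_up below -0.02 rad).
It fails at once if the mug is pushed more than 30 mm from where it stood, or tipped over (distance of mug from where it was at the start of the episode above 0.03 m or angle between mug's own z axis and vertical above 0.5 rad).
It fails at once if the jar is pushed more than 30 mm from where it stood, or tipped over (distance of jar from where it was at the start of the episode above 0.03 m or angle between jar's own z axis and vertical above 0.5 rad).
It fails at once if a tray is pushed more than 30 mm from where it stood (distance of any of blue_tray, grey_tray from where it was at the start of the episode above 0.03 m).
It also fails if it takes over 67 s, if anything falls off the work surface, if the arm or the gripper's body presses on something with over 40 N, if the wrist force passes 120 N, or if a joint passes its speed limit or range.

## Robot

A 6-joint arm with a two-finger parallel gripper is mounted at the origin on the work surface. World frame = base frame: x ahead of the robot, y to its left, z up, the work surface at z = 0. Lengths are in m, angles in rad, forces in N, time in s.
With the tool pointing down it reaches from about 0.375 to 0.9 m from the base axis. Payload 3.1 kg.
Tool frame: the origin (TCP) lies on the centre line of the jaws, within the pads' length; the fingertips stand 14 mm ahead of it and the grasp point (between the pads) lies 5 mm behind it (nose_length is the distance from the TCP to the fingertips, in m); z points along the fingers, y is the line along which they close (so a half turn about z gives the same grasp; the last joint's range is limited). The gripper opens to 85 mm and grips with 20 to 120 N. Pads are 22 mm wide; open, the fingers measure 114 mm over their backs; the gripper's body (76 mm by 85 mm) begins 54 mm behind the grasp point. The pads swing forward as they close: fully open they stand 13 mm farther back than shut.
Start: joints at [-1.442, 0.527, 1.433, -0, 1.181, -0.178], TCP at [0.189, -0.596, 0.245] pointing down, gripper open.
Joint ranges: [-3.08, 3.08], [-0.75, 2.2], [0.22, 2.44], [-1.43, 4.57], [0, 2.65], [-2.85, 2.85]. Speed limits (rad/s): [2.79, 2.79, 3.14, 3.14, 3.14, 3.14].

## Interface

Orientations are given as [roll, pitch, yaw] about the fixed x, y, z axes, in that order (R = Rz(yaw) Ry(pitch) Rx(roll)).
In Python, from rig import * gives the robot as it stands.
- The arm moves only by the shell command python3 -m creep 'ROWS'. ROWS is JSON, a list of rows, each an object with "dp": the shift along the tool's x, y, z in units of 400 mm (1.0 is 400 mm), a list of three; "rotation": the turn, a rotation vector about the tool's x, y, z in units of 30 degrees (1.0 is 30 degrees), a list of three; "claw": the closure, from 0 (fully open) to 1 (shut). A call has 1 to 20 rows; each row is the pose to reach, as a shift and turn from the pose commanded when the call began, along the tool's axes at that moment; what a row does not reach only later rows make up. A row lasts 1/12 s, in which the tool goes at most 41.7 mm and 7.16 degrees, less where a joint would pass 70% of its speed; a pose out of reach is approached as far as the arm can. A call with a number of a shift or a turn outside -1 to 1 is refused whole. A call with a gripper value outside its range is refused whole. The fingers move at their own pace and stop on an object; the grip force is fixed at half the most. Time passes only in rows, so rows that repeat a pose let the fingers close. It gives the time, the measured TCP pose, the force, the opening and the grip force at its end, in the units of the state.
- sense(): the state, without advancing time (a new reading comes with each control period).
- capture(name): name is "side" or "top"; returns a dict with "color" (400x640x3 uint8, red, green, blue), "z_map" (400x640 float32, m along the optical axis (not along the pixel's ray), 0 where there is no reading), "fovy" (degrees; the focal length in pixels is half the picture's height over the tangent of half this angle, whatever the lens; pixels are square), "cx", "cy" (the principal point, pixels), "eye" and "orientation" of the camera in the world. Camera axes: x right, y down, z forward; pixel columns grow to the right and rows downward; lengths in m; the calibration is good to about 2 mm. A picture is of the moment at which its call begins.
- sign_off(): hands the job in; it is judged then, once.
Trained networks look in a picture, given as the dict that the camera call returned (one of the last four; its "shot" number tells which), for a name from the list of things; names that differ only in an ending like _2 or _b are one class to them, and where a whole thing is asked for, a point or a joint stands for the part that bears it (a point fixed in the world has none). Each returns a list of dicts, best first, with "confidence" (0 to 1); they miss things now and then, are a little off and sometimes report something else, mostly with a low value. They report only what shows in the picture. A call takes as long as a camera call. They do not tell look-alikes from the thing itself.
- find_in(picture, label): "box" ([left, top, right, bottom] in pixels, round what is visible of it).
- outline_of(picture, label): "pixels" (400x640 bool, what is visible of it) and "box" ([left, top, right, bottom] in pixels, round what is visible of it).
The state is a dict: "time": time; "joint_positions": joint angles; "joint_velocities": joint speeds; "joint_efforts": joint torques, N m; "ee_pos": TCP position; "eef_rot": TCP orientation; "wrist_force": force on the tool from outside, world axes, zero at the start; "ft_torque": the same for the moment, N m; "width": opening from 0.0 (shut) to 1.0 (fully open); "gripper_force": force on a finger pad.
Only numpy, scipy, OpenCV 4.12 (cv2) and the standard library are available. Lean on these libraries where they do the work, as an engineer would, in place of code of your own. Each camera call takes 0.05 s, during which the arm holds its last target. There are 200 camera calls.

## Working session

There is one attempt and no reset: what is moved stays moved. The work goes in short steps, Python scripts to look and compute and a shell command to move; the robot and the scene stay as the last step left them, time stands still between calls to the robot, and variables do not carry over. Pictures are saved under pics/ and viewed, at most 10 in all, crops included, and the job is handed in when it is done.

```bash
mkdir -p pics; cat > h.py <<'E'
from rig import *
import numpy as np, cv2
from scipy.spatial.transform import Rotation as R
def Rm(o):
    o=np.array(o,float)
    if o.shape==(3,3): return o
    return R.from_euler('xyz',o).as_matrix() if o.size==3 else R.from_quat(o).as_matrix()
def cloud(p):
    z=p["z_map"]; f=200/np.tan(np.radians(p["fovy"])/2)
    v,u=np.mgrid[0:400,0:640]
    c=np.stack([(u-p["cx"])*z/f,(v-p["cy"])*z/f,z],-1)
    w=c@Rm(p["orientation"]).T+np.array(p["eye"]); w[z<=0]=np.nan
    return w
def save(p,n): cv2.imwrite(f"pics/{n}.png",cv2.cvtColor(p["color"],cv2.COLOR_RGB2BGR))
E
python3 - <<'E'
from h import *
s=sense(); print(s)
for n in("top","side"):
    p=capture(n); save(p,n+"0"); W=cloud(p); print(n,p["eye"],p["orientation"],p["fovy"])
    np.save(n+"0.npy",W); np.save(n+"c0.npy",p["color"])
    for l in("collar_centre","clamp","blue_tray","grey_tray","mug","jar","bend_side"):
        for o in outline_of(p,l)[:4]:
            q=W[o["pixels"]]; q=q[~np.isnan(q[:,0])]
            print(l,round(o["confidence"],2),np.round(o["box"]),np.round(np.median(q,0),3) if len(q) else None,np.round(np.percentile(q,98,axis=0),3) if len(q) else None, np.round(np.percentile(q,2,axis=0),3) if len(q) else None)
E
```

```text
{'time': 0.0, 'joint_positions': array([-1.44249804e+00,  5.28461720e-01,  1.43391152e+00, -1.24523909e-05,
        1.18139812e+00, -1.78488453e-01]), 'joint_velocities': array([ 0.00090595,  0.00031466, -0.00065006,  0.00041233,  0.00011632,
       -0.00114732]), 'joint_efforts': array([ 3.41041994e-05, -4.42355525e+01, -1.78024524e+01, -2.93497906e-04,
        8.45317292e-03,  7.95514609e-06]), 'ee_pos': array([ 0.18869008, -0.59511158,  0.24433339]), 'eef_rot': array([-3.13944651e+00, -3.75486607e-04,  3.06791077e-01]), 'wrist_force': array([-0.39685793, -1.24474868, -0.16392862]), 'ft_torque': array([-0.00501484, -0.02889384, -0.05929589]), 'gripper_force': 0.0, 'width': 0.9991603604421315}
top [ 0.48142287 -0.06297761  0.97673453] [-3.00000664 -0.04247931 -1.54348908] 50.460280461817085
collar_centre 0.83 [221. 211. 238. 234.] [0.54  0.068 0.168] [0.56  0.079 0.171] [0.521 0.057 0.133]
collar_centre 0.76 [241. 175. 262. 193.] [0.635 0.046 0.039] [0.655 0.068 0.043] [ 0.625  0.027 -0.001]
collar_centre 0.47 [215. 275. 234. 293.] [0.422 0.089 0.04 ] [0.435 0.108 0.043] [0.407 0.07
[... 1111 characters left out ...]
 0.003]
collar_centre 0.54 [262. 225. 279. 244.] [ 0.687 -0.011  0.035] [0.706 0.    0.045] [ 0.669 -0.027  0.002]
clamp 0.77 [227. 241. 316. 372.] [0.538 0.192 0.037] [0.613 0.256 0.177] [0.488 0.084 0.009]
blue_tray 0.93 [356. 138. 419. 193.] [ 0.532 -0.374  0.01 ] [ 0.596 -0.299  0.043] [ 0.464 -0.425  0.001]
mug 0.77 [230. 151. 280. 195.] [ 0.805 -0.146  0.054] [ 0.878 -0.118  0.092] [ 0.763 -0.197  0.001]
jar 0.96 [351. 255. 378. 294.] [0.421 0.002 0.072] [0.45  0.016 0.089] [ 0.397 -0.035  0.007]
jar 0.53 [226. 245. 317. 372.] [0.538 0.191 0.035] [0.615 0.257 0.177] [0.488 0.081 0.006]
bend_side 0.7 [317. 214. 345. 244.] [ 0.522 -0.011  0.159] [0.539 0.029 0.163] [ 0.505 -0.055  0.147]
```

```bash
python3 - <<'E'
from h import *
im=cv2.cvtColor(np.load("topc0.npy"),cv2.COLOR_RGB2BGR)
cv2.imwrite("pics/a.png",np.vstack([cv2.resize(im[130:310,140:480],(800,424),interpolation=cv2.INTER_CUBIC)]))
for n in("top","side"):
    W=np.load(n+"0.npy"); C=np.load(n+"c0.npy").astype(int)
    x,y,z=np.moveaxis(W,-1,0)
    red=(C[...,0]>110)&(C[...,1]<90)&(C[...,2]<90)
    m=(abs(z-.159)<.005)&(abs(x-.53)<.06)&(y<.16)&(y>-.12)&~red
    q=W[m]; print(n,"tube n",len(q))
    for y0 in np.arange(-.09,.13,.008):
        a=q[abs(q[:,1]-y0)<.004]
        if len(a): print(round(y0,3),len(a),np.round([a[:,0].min(),a[:,0].mean(),a[:,0].max(),a[:,2].mean()],4))
    m=red&(z>.162)&(z<.178)&(abs(x-.53)<.06); q=W[m]
    r=cv2.minAreaRect((q[:,:2]*1000).astype(np.float32)); print("collar",r,q.mean(0))
E
```

```text
top tube n 1233
-0.066 9 [0.5082 0.5139 0.5179 0.1579]
-0.058 39 [0.5024 0.5116 0.5212 0.1587]
-0.05 42 [0.5041 0.5132 0.5231 0.1589]
-0.042 43 [0.5075 0.5158 0.5248 0.1591]
-0.034 42 [0.5092 0.5188 0.5284 0.1592]
-0.026 42 [0.511  0.5212 0.5301 0.1589]
-0.018 39 [0.5144 0.5233 0.5319 0.1589]
-0.01 40 [0.5162 0.5252 0.5352 0.1591]
-0.002 40 [0.5179 0.5274 0.5369 0.159 ]
0.006 41 [0.5197 0.5292 0.5387 0.1595]
0.014 42 [0.5232 0.5321 0.5422 0.1592]
0.022 43 [0.5248 0.5347 0.5442 0.1587]
0.03 40 [0.5283 0.537  0.5455 0.1593]
0.038 39 [0.5298 0.5383 0.5471 0.1589]
0.046 39 [0.5297 0.5386 0.5472 0.1593]
0.054 41 [0.5313 0.5404 0.558  0.1591]
0.062 20 [0.5216 0.5348 0.5482 0.1601]
0.07 1 [0.5211 0.5211 0.5211 0.1629]
0.078 6 [0.5213 0.5402 0.548  0.1584]
0.086 38 [0.5341 0.5424 0.5513 0.1595]
0.094 41 [0.534  0.5425 0.5515 0.1592]
0.102 39 [0.5342 0.5429 0.5511 0.1591]
0.11 42 [0.5355 0.544  0.5528 0.1592]
0.118 40 [0.5371 0.5453 0.5526 0.1589]
0.126 41 [0.5367 0.5457 0.5545 0.1592]
collar ((540.6389770507812, 69.2169189453125), (19.85165786743164, 38.21951675415039), 83.65658569335938) [0
[... 467 characters left out ...]
2 0.5431 0.1591]
0.022 26 [0.5237 0.5331 0.5438 0.1597]
0.03 35 [0.5265 0.5359 0.5479 0.1595]
0.038 33 [0.5283 0.5381 0.5475 0.1592]
0.046 30 [0.5292 0.5376 0.5476 0.16  ]
0.054 21 [0.5299 0.5391 0.5493 0.16  ]
0.062 1 [0.5208 0.5208 0.5208 0.16  ]
0.07 7 [0.5198 0.5216 0.5222 0.1581]
0.078 40 [0.5216 0.5401 0.5613 0.1592]
0.086 39 [0.5231 0.5408 0.5516 0.1595]
0.094 32 [0.5336 0.5426 0.5519 0.1599]
0.102 34 [0.5351 0.5432 0.553  0.16  ]
0.11 36 [0.5355 0.5439 0.5533 0.1596]
0.118 33 [0.5362 0.5453 0.5544 0.1598]
0.126 36 [0.5365 0.5452 0.5551 0.1594]
collar ((540.1218872070312, 71.23304748535156), (20.839815139770508, 38.60659408569336), 86.04418182373047) [0.53856639 0.0713355  0.16916993]
```

View pics/a.png

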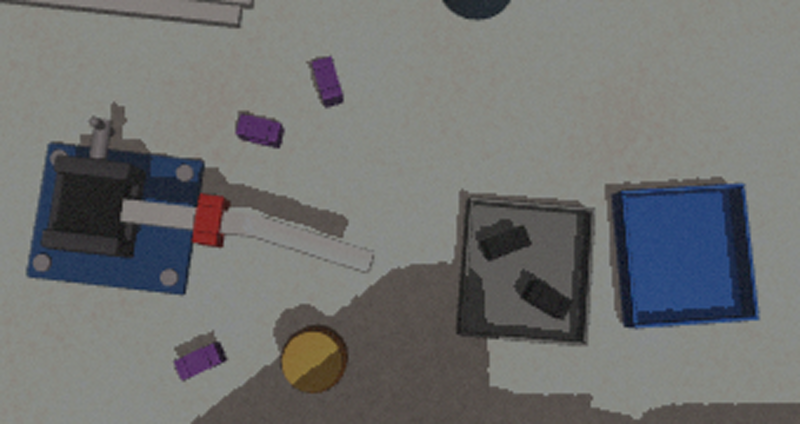

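```bash
cat >> h.py <<'E'
def to(p,yaw):
    "units from the present pose to tool-down pose p,yaw"
    s=sense(); A=R.from_euler('xyz',s['eef_rot']); B=R.from_euler('xyz',[np.pi,0,yaw])
    print("now",np.round(s['ee_pos'],4),np.round(s['eef_rot'],4),"t",round(s['time'],2))
    print("dp",np.round(A.inv().apply(np.array(p)-s['ee_pos'])/.4,4),"rot",np.round((A.inv()*B).as_rotvec()/np.radians(30),3))
E
python3 - <<'E'
from h import *
for n in("top","side"):
    W=np.load(n+"0.npy"); C=np.load(n+"c0.npy").astype(int)
    x,y,z=np.moveaxis(W,-1,0)
    f=[]
    for a,b in((-.055,.025),(.085,.13)):
        m=(abs(z-.159)<.004)&(abs(x-.53)<.03)&(y>a)&(y<b)&(C[...,0]-C[...,1]<40)
        if a<0: f.append(np.polyfit(y[m],x[m],1))
        else:
            m2=(abs(z-.159)<.004)&(abs(x-.53)<.03)&(y>.042)&(y<.055)&(C[...,0]-C[...,1]<40)
            m|=m2; f.append(np.polyfit(y[m],x[m],1))
    (k1,c1),(k2,c2)=f; yk=(c2-c1)/(k1-k2)
    print(n,f,"angles",np.arctan([k1,k2]),"kink",k1*yk+c1,yk)
to([.5405,.07,.23],1.484)
E
```

```text
top [array([0.29048783, 0.52824113]), array([0.08823469, 0.53451684])] angles [0.28270735 0.08800677] kink 0.537254668606991 0.031028984936516842
side [array([0.28706519, 0.52762851]), array([0.08763353, 0.53449237])] angles [0.27954816 0.08741023] kink 0.5375084651907865 0.03441710175705252
now [ 0.1888 -0.5958  0.2453] [-3.1416  0.      0.3068] t 0.8
dp [ 1.3409 -1.3212  0.0383] rot [-0.     0.    -2.248]
```

```bash
python3 -m creep '[{"dp":[0.67,-0.66,0.01],"rotation":[0,0,-1],"claw":0},{"dp":[0.67,-0.66,0.01],"rotation":[0,0,-1],"claw":0},{"dp":[0.67,-0.66,0.01],"rotation":[0,0,-1],"claw":0},{"dp":[0.67,-0.66,0.01],"rotation":[0,0,-1],"claw":0},{"dp":[0.67,-0.66,0.01],"rotation":[0,0,-1],"claw":0},{"dp":[0.67,-0.66,0.01],"rotation":[0,0,-1],"claw":0},{"dp":[0.67,-0.66,0.01],"rotation":[0,0,-1],"claw":0},{"dp":[0.67,-0.66,0.01],"rotation":[0,0,-1],"claw":0},{"dp":[0.67,-0.66,0.01],"rotation":[0,0,-1],"claw":0},{"dp":[0.67,-0.66,0.01],"rotation":[0,0,-1],"claw":0},{"dp":[0.67,-0.66,0.01],"rotation":[0,0,-1],"claw":0},{"dp":[0.67,-0.66,0.01],"rotation":[0,0,-1],"claw":0},{"dp":[0.67,-0.66,0.01],"rotation":[0,0,-1],"claw":0}]'; python3 - <<'E'
from h import *
to([.5405,.07,.23],1.484)
E
```

```text
time: 1.88
ee_pos: [0.3645, -0.2647, 0.2416]
eef_rot: [3.14, 0.001, 0.829]
wrist_force: [-0.2, -0.5, 0.6]
width: 1.003
gripper_force: 0.0
now [ 0.3645 -0.2647  0.2416] [3.1403e+00 6.0000e-04 8.2920e-01] t 1.88
dp [ 0.9141 -0.2407  0.028 ] rot [ 0.002  0.002 -1.251]
```

```bash
python3 -m creep '[{"dp":[0.91,-0.24,0.02],"rotation":[0,0,-1],"claw":0},{"dp":[0.91,-0.24,0.02],"rotation":[0,0,-1],"claw":0},{"dp":[0.91,-0.24,0.02],"rotation":[0,0,-1],"claw":0},{"dp":[0.91,-0.24,0.02],"rotation":[0,0,-1],"claw":0},{"dp":[0.91,-0.24,0.02],"rotation":[0,0,-1],"claw":0},{"dp":[0.91,-0.24,0.02],"rotation":[0,0,-1],"claw":0},{"dp":[0.91,-0.24,0.02],"rotation":[0,0,-1],"claw":0},{"dp":[0.91,-0.24,0.02],"rotation":[0,0,-1],"claw":0},{"dp":[0.91,-0.24,0.02],"rotation":[0,0,-1],"claw":0},{"dp":[0.91,-0.24,0.02],"rotation":[0,0,-1],"claw":0},{"dp":[0.91,-0.24,0.02],"rotation":[0,0,-1],"claw":0},{"dp":[0.91,-0.24,0.02],"rotation":[0,0,-1],"claw":0},{"dp":[0.91,-0.24,0.02],"rotation":[0,0,-1],"claw":0}]'; python3 -m creep '[{"dp":[0,0,0],"rotation":[0,0,-0.25],"claw":0},{"dp":[0,0,0],"rotation":[0,0,-0.25],"claw":0},{"dp":[0,0,0],"rotation":[0,0,-0.25],"claw":0}]'; python3 - <<'E'
from h import *
to([.5403,.07,.1435],1.484)
E
```

```text
time: 2.97
ee_pos: [0.5388, 0.0682, 0.2331]
eef_rot: [-3.141, 0.001, 1.351]
wrist_force: [-0.1, -0.5, -0.8]
width: 1.001
gripper_force: 0.0
time: 3.22
ee_pos: [0.5389, 0.0686, 0.2334]
eef_rot: [-3.141, 0.0, 1.48]
wrist_force: [0.3, -0.2, -0.5]
width: 1.007
gripper_force: 0.0
now [0.5389 0.0686 0.2334] [-3.1414e+00  1.0000e-04  1.4797e+00] t 3.22
dp [0.0038 0.0032 0.2248] rot [-0.     0.    -0.008]
```

```bash
python3 -m creep '[{"dp":[0.0038,0.0032,0.1],"rotation":[0,0,0],"claw":0},{"dp":[0.0038,0.0032,0.15],"rotation":[0,0,0],"claw":0},{"dp":[0.0038,0.0032,0.2],"rotation":[0,0,0],"claw":0},{"dp":[0.0038,0.0032,0.225],"rotation":[0,0,0],"claw":0},{"dp":[0.0038,0.0032,0.225],"rotation":[0,0,0],"claw":0},{"dp":[0.0038,0.0032,0.225],"rotation":[0,0,0],"claw":0}]'; python3 - <<'E'
from h import *
to([.5403,.07,.1435],1.484)
p=capture("side"); cv2.imwrite("pics/b.png",cv2.resize(cv2.cvtColor(p["color"],cv2.COLOR_RGB2BGR)[150:330,220:420],(666,600)))
E
```

```text
time: 3.72
ee_pos: [0.5407, 0.0712, 0.1434]
eef_rot: [-3.141, 0.0, 1.483]
wrist_force: [-0.0, 0.4, -0.5]
width: 0.998
gripper_force: 0.0
now [0.5407 0.0712 0.1434] [-3.1411  0.      1.4831] t 3.72
dp [-0.003  -0.0007 -0.0004] rot [-0.001  0.    -0.002]
```

View pics/b.png

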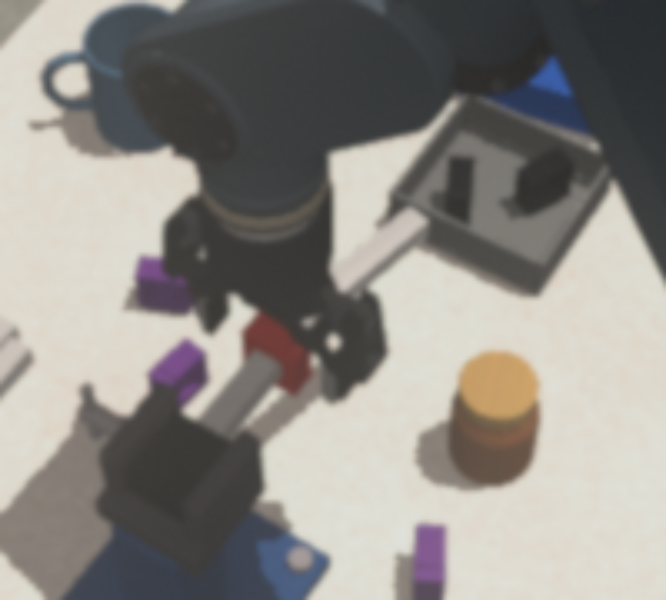

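The red collar (crop about 275,350) lies between the open fingers on the tube; mug, jar and trays are clear. Close.

```bash
python3 -m creep '[{"dp":[0,0,0],"rotation":[0,0,0],"claw":0.3},{"dp":[0,0,0],"rotation":[0,0,0],"claw":0.4},{"dp":[0,0,0],"rotation":[0,0,0],"claw":0.45},{"dp":[0,0,0],"rotation":[0,0,0],"claw":0.5},{"dp":[0,0,0],"rotation":[0,0,0],"claw":0.6},{"dp":[0,0,0],"rotation":[0,0,0],"claw":1},{"dp":[0,0,0],"rotation":[0,0,0],"claw":1},{"dp":[0,0,0],"rotation":[0,0,0],"claw":1},{"dp":[0,0,0],"rotation":[0,0,0],"claw":1},{"dp":[0,0,0],"rotation":[0,0,0],"claw":1}]'
```

```text
time: 4.6
ee_pos: [0.541, 0.0718, 0.1441]
eef_rot: [3.14, -0.0, 1.485]
wrist_force: [-0.2, -0.9, 6.4]
width: 0.459
gripper_force: 60.4
```

```bash
for i in 1 2 3; do python3 -m creep '[{"dp":[0,0,-0.0025],"rotation":[0,0,0],"claw":1},{"dp":[0,0,-0.0025],"rotation":[0,0,0],"claw":1},{"dp":[0,0,-0.0025],"rotation":[0,0,0],"claw":1}]' | egrep 'ee_pos|wrist'; done
```

```text
ee_pos: [0.5404, 0.0718, 0.1441]
wrist_force: [-0.4, -0.0, 1.6]
ee_pos: [0.5405, 0.0717, 0.1451]
wrist_force: [-0.2, -0.7, -1.9]
ee_pos: [0.5406, 0.0717, 0.1463]
wrist_force: [-1.0, 0.4, -0.4]
```

```bash
for d in '[0,0,-0.0025]' ; do for i in 1 2; do python3 -m creep '[{"dp":[0,0,-0.0025],"rotation":[0,0,0],"claw":1},{"dp":[0,0,-0.0025],"rotation":[0,0,0],"claw":1},{"dp":[0,0,-0.0025],"rotation":[0,0,0],"claw":1}]' | egrep 'ee_pos|wrist'; done; done; echo back; python3 -m creep '[{"dp":[0,0,0.005],"rotation":[0,0,0],"claw":1},{"dp":[0,0,0.005],"rotation":[0,0,0],"claw":1},{"dp":[0,0,0.005],"rotation":[0,0,0],"claw":1}]' | egrep 'ee_pos|wrist'; echo y; for i in 1 2 3; do python3 -m creep '[{"dp":[0,0.0018,0],"rotation":[0,0,0],"claw":1},{"dp":[0,0.0018,0],"rotation":[0,0,0],"claw":1},{"dp":[0,0.0018,0],"rotation":[0,0,0],"claw":1}]' | egrep 'ee_pos|wrist'; done
```

```text
ee_pos: [0.5405, 0.0717, 0.1472]
wrist_force: [-0.4, -0.3, -2.9]
ee_pos: [0.5405, 0.0717, 0.1472]
wrist_force: [3.0, 1.0, -14.5]
back
ee_pos: [0.5408, 0.0717, 0.1471]
wrist_force: [0.5, 0.5, -0.1]
y
ee_pos: [0.5412, 0.0717, 0.1468]
wrist_force: [-1.1, -0.5, 0.4]
ee_pos: [0.5412, 0.0717, 0.1462]
wrist_force: [-1.7, 0.6, 1.1]
ee_pos: [0.5413, 0.0717, 0.146]
wrist_force: [-6.0, 0.8, 1.8]
```

```bash
python3 -m creep '[{"dp":[0,-0.0054,0],"rotation":[0,0,0],"claw":1},{"dp":[0,-0.0054,0],"rotation":[0,0,0],"claw":1},{"dp":[0,-0.0054,0],"rotation":[0,0,0],"claw":1}]' | egrep 'ee_pos|wrist'; for i in 1 2 3; do python3 -m creep '[{"dp":[0,-0.0018,0],"rotation":[0,0,0],"claw":1},{"dp":[0,-0.0018,0],"rotation":[0,0,0],"claw":1},{"dp":[0,-0.0018,0],"rotation":[0,0,0],"claw":1}]' | egrep 'ee_pos|wrist|rot'; done
```

```text
ee_pos: [0.5412, 0.0717, 0.1463]
wrist_force: [-0.8, 1.1, -0.2]
ee_pos: [0.5408, 0.0716, 0.1466]
eef_rot: [3.14, 0.0, 1.485]
wrist_force: [-0.3, -0.5, 0.2]
ee_pos: [0.5393, 0.0718, 0.1464]
eef_rot: [3.141, -0.0, 1.485]
wrist_force: [-0.2, -0.0, -1.0]
ee_pos: [0.5384, 0.0719, 0.1463]
eef_rot: [3.142, 0.0, 1.485]
wrist_force: [-0.4, -0.1, 0.1]
```

```bash
for i in 1 2; do python3 -m creep '[{"dp":[0,-0.0018,0],"rotation":[0,0,0],"claw":1},{"dp":[0,-0.0018,0],"rotation":[0,0,0],"claw":1},{"dp":[0,-0.0018,0],"rotation":[0,0,0],"claw":1}]' | egrep 'ee_pos|wrist|rot'; done
```

```text
ee_pos: [0.5382, 0.0719, 0.1464]
eef_rot: [3.14, -0.0, 1.485]
wrist_force: [1.2, -0.2, -1.1]
ee_pos: [0.5383, 0.0719, 0.1465]
eef_rot: [3.139, -0.0, 1.485]
wrist_force: [4.4, -1.2, -2.3]
```

```bash
cat >> h.py <<'E'
K=np.array([.5364,.033]); YI,YO=np.pi/2-.088,np.pi/2-.282
def wp(s,z=.1457):
    t=np.clip((s+10)/20,0,1); yaw=YI+(YO-YI)*t
    d=lambda a:-np.array([np.cos(a),np.sin(a)])
    c=K+d(YI if s<0 else YO)*abs(s)*np.sign(s)/1000
    c=c+np.array([-.0005,0])*max(0,1-abs(s)/10)
    tcp=c-d(yaw)*.0015
    print("s",s); to([*tcp,z],yaw)
E
python3 -m creep '[{"dp":[0,0.0072,0],"rotation":[0,0,0],"claw":1},{"dp":[0,0.0072,0],"rotation":[0,0,0],"claw":1},{"dp":[0,0.0072,0],"rotation":[0,0,0],"claw":1}]' | egrep 'ee_pos|wrist'
for i in 1 2; do python3 -m creep '[{"dp":[-0.01,0,0],"rotation":[0,0,0],"claw":1},{"dp":[-0.02,0,0],"rotation":[0,0,0],"claw":1},{"dp":[-0.03,0,0],"rotation":[0,0,0],"claw":1},{"dp":[-0.03,0,0],"rotation":[0,0,0],"claw":1},{"dp":[-0.03,0,0],"rotation":[0,0,0],"claw":1}]'| egrep 'ee_pos|wrist|rot'; done
python3 - <<'E'
from h import *
for s in(-10,-5,0,5): wp(s)
p=capture("top");W=cloud(p);C=p["color"].astype(int)
red=(C[...,0]>110)&(C[...,1]<90)&(C[...,2]<90)&(W[...,2]>.15)
print(red.sum(),np.nanmean(W[red],0) if red.sum() else 0)
E
```

```text
ee_pos: [0.5389, 0.0719, 0.1461]
wrist_force: [-1.0, -0.5, -0.5]
ee_pos: [0.5388, 0.0594, 0.1463]
eef_rot: [-3.141, -0.0, 1.484]
wrist_force: [0.0, -0.4, -0.9]
ee_pos: [0.5378, 0.0475, 0.1463]
eef_rot: [-3.142, -0.0, 1.484]
wrist_force: [-0.0, 0.1, -0.6]
s -10
now [0.5378 0.0475 0.1463] [-3.1416e+00 -1.0000e-04  1.4842e+00] t 9.43
dp [-0.0077 -0.0004  0.0016] rot [-0.    -0.     0.003]
s -5
now [0.5378 0.0475 0.1463] [-3.1416e+00 -1.0000e-04  1.4842e+00] t 9.43
dp [-0.0203 -0.0009  0.0016] rot [-0.    -0.     0.095]
s 0
now [0.5378 0.0475 0.1463] [-3.1416e+00 -1.0000e-04  1.4842e+00] t 9.43
dp [-0.0328 -0.0013  0.0016] rot [-0.    -0.     0.188]
s 5
now [0.5378 0.0475 0.1463] [-3.1416e+00 -1.0000e-04  1.4842e+00] t 9.43
dp [-0.0451 -0.0029  0.0016] rot [-0.    -0.     0.281]
0 0
```

```bash
python3 -m creep '[{"dp":[-0.0077,0,0.001],"rotation":[0,0,0],"claw":1},{"dp":[-0.014,-0.0004,0.001],"rotation":[0,0,0.05],"claw":1},{"dp":[-0.02,-0.0008,0.001],"rotation":[0,0,0.095],"claw":1},{"dp":[-0.02,-0.0008,0.001],"rotation":[0,0,0.095],"claw":1},{"dp":[-0.02,-0.0008,0.001],"rotation":[0,0,0.095],"claw":1}]'| egrep 'ee_pos|wrist|rot'; python3 - <<'E'
from h import *
for s in(-5,0,5): wp(s)
E
```

```text
ee_pos: [0.5368, 0.0397, 0.1459]
eef_rot: [-3.142, -0.0, 1.435]
wrist_force: [0.1, 0.4, -0.5]
s -5
now [0.5368 0.0397 0.1459] [-3.1416 -0.      1.4347] t 9.9
dp [-0.0007  0.      0.0005] rot [-0.    -0.     0.001]
s 0
now [0.5368 0.0397 0.1459] [-3.1416 -0.      1.4347] t 9.9
dp [-0.0132  0.0002  0.0005] rot [-0.    -0.     0.093]
s 5
now [0.5368 0.0397 0.1459] [-3.1416 -0.      1.4347] t 9.9
dp [-0.0255 -0.0008  0.0005] rot [-0.    -0.     0.186]
```

```bash
python3 -m creep '[{"dp":[-0.007,0,0],"rotation":[0,0,0.05],"claw":1},{"dp":[-0.0132,0,0],"rotation":[0,0,0.093],"claw":1},{"dp":[-0.0132,0,0],"rotation":[0,0,0.093],"claw":1},{"dp":[-0.0132,0,0],"rotation":[0,0,0.093],"claw":1}]'| egrep 'ee_pos|wrist|rot'; python3 - <<'E'
from h import *
for s in(0,5,10): wp(s)
E
```

```text
ee_pos: [0.5361, 0.0345, 0.1459]
eef_rot: [-3.142, -0.0, 1.386]
wrist_force: [-0.1, -0.4, -0.8]
s 0
now [0.5361 0.0345 0.1459] [-3.1416 -0.      1.386 ] t 10.23
dp [0.     0.0002 0.0005] rot [-0. -0.  0.]
s 5
now [0.5361 0.0345 0.1459] [-3.1416 -0.      1.386 ] t 10.23
dp [-0.0123 -0.0002  0.0005] rot [-0.    -0.     0.093]
s 10
now [0.5361 0.0345 0.1459] [-3.1416 -0.      1.386 ] t 10.23
dp [-0.0247 -0.0007  0.0005] rot [-0.    -0.     0.186]
```

```bash
python3 -m creep '[{"dp":[-0.006,0,0],"rotation":[0,0,0.05],"claw":1},{"dp":[-0.0123,-0.0002,0],"rotation":[0,0,0.093],"claw":1},{"dp":[-0.0123,-0.0002,0],"rotation":[0,0,0.093],"claw":1},{"dp":[-0.0123,-0.0002,0],"rotation":[0,0,0.093],"claw":1}]'| egrep 'ee_pos|wrist|rot'; python3 - <<'E'
from h import *
for s in(5,10,15): wp(s)
E
```

```text
ee_pos: [0.5351, 0.0297, 0.1459]
eef_rot: [-3.142, -0.0, 1.337]
wrist_force: [-0.4, -0.2, -1.6]
s 5
now [0.5351 0.0297 0.1459] [-3.1415 -0.      1.3374] t 10.57
dp [-0.0001  0.      0.0005] rot [-0. -0.  0.]
s 10
now [0.5351 0.0297 0.1459] [-3.1415 -0.      1.3374] t 10.57
dp [-0.0124  0.0002  0.0005] rot [-0.    -0.     0.093]
s 15
now [0.5351 0.0297 0.1459] [-3.1415 -0.      1.3374] t 10.57
dp [-0.0249 -0.0004  0.0005] rot [-0.    -0.     0.093]
```

```bash
python3 -m creep '[{"dp":[-0.006,0,0],"rotation":[0,0,0.05],"claw":1},{"dp":[-0.0123,0,0.0004],"rotation":[0,0,0.093],"claw":1},{"dp":[-0.0185,-0.0002,0.0004],"rotation":[0,0,0.093],"claw":1},{"dp":[-0.025,-0.0004,0.0004],"rotation":[0,0,0.093],"claw":1},{"dp":[-0.025,-0.0004,0.0004],"rotation":[0,0,0.093],"claw":1},{"dp":[-0.025,-0.0004,0.0004],"rotation":[0,0,0.093],"claw":1}]'| egrep 'ee_pos|wrist|rot'; python3 - <<'E'
from h import *
for s in(15,25,35): wp(s)
E
```

```text
ee_pos: [0.5326, 0.0199, 0.1457]
eef_rot: [-3.142, -0.0, 1.289]
wrist_force: [-0.5, 0.6, 0.5]
s 15
now [0.5326 0.0199 0.1457] [-3.1415 -0.      1.2886] t 11.07
dp [ 0.0003 -0.      0.0001] rot [-0. -0. -0.]
s 25
now [0.5326 0.0199 0.1457] [-3.1415 -0.      1.2886] t 11.07
dp [-0.0247 -0.      0.0001] rot [-0. -0. -0.]
s 35
now [0.5326 0.0199 0.1457] [-3.1415 -0.      1.2886] t 11.07
dp [-0.0497  0.      0.0001] rot [-0. -0. -0.]
```

```bash
for i in 1 2; do python3 -m creep '[{"dp":[-0.01,0,0],"rotation":[0,0,0],"claw":1},{"dp":[-0.02,0,0],"rotation":[0,0,0],"claw":1},{"dp":[-0.03,0,0],"rotation":[0,0,0],"claw":1},{"dp":[-0.03,0,0],"rotation":[0,0,0],"claw":1},{"dp":[-0.03,0,0],"rotation":[0,0,0],"claw":1}]'| egrep 'ee_pos|wrist|rot'; done; python3 - <<'E'
from h import *
for s in(40,50): wp(s)
E
```

```text
ee_pos: [0.5293, 0.0083, 0.1458]
eef_rot: [3.142, -0.0, 1.288]
wrist_force: [-0.8, -0.7, -0.7]
ee_pos: [0.526, -0.0032, 0.1458]
eef_rot: [3.142, -0.0, 1.288]
wrist_force: [-0.3, 0.4, -1.4]
s 40
now [ 0.526  -0.0032  0.1458] [ 3.1416e+00 -1.0000e-04  1.2885e+00] t 11.9
dp [-0.0021 -0.0001  0.0002] rot [ 0.    -0.    -0.001]
s 50
now [ 0.526  -0.0032  0.1458] [ 3.1416e+00 -1.0000e-04  1.2885e+00] t 11.9
dp [-0.0271 -0.0001  0.0002] rot [ 0.    -0.    -0.001]
```

```bash
for i in 1 2; do python3 -m creep '[{"dp":[-0.01,0,0],"rotation":[0,0,0],"claw":1},{"dp":[-0.02,0,0],"rotation":[0,0,0],"claw":1},{"dp":[-0.03,0,0],"rotation":[0,0,0],"claw":1},{"dp":[-0.03,0,0],"rotation":[0,0,0],"claw":1},{"dp":[-0.03,0,0],"rotation":[0,0,0],"claw":1}]'| egrep 'ee_pos|wrist|rot'; done; for i in 1 2; do python3 -c "
from h import *
for s in(65,75): wp(s)
print(sense()['wrist_force'])"; done
```

```text
ee_pos: [0.5226, -0.0147, 0.1458]
eef_rot: [-3.142, -0.0, 1.288]
wrist_force: [0.3, 0.3, -0.3]
ee_pos: [0.5193, -0.0263, 0.1458]
eef_rot: [-3.142, -0.0, 1.288]
wrist_force: [-1.2, 0.5, -1.1]
s 65
now [ 0.5193 -0.0263  0.1458] [-3.1416e+00 -1.0000e-04  1.2884e+00] t 12.73
dp [-0.0045 -0.0001  0.0002] rot [-0.    -0.    -0.001]
s 75
now [ 0.5193 -0.0263  0.1458] [-3.1416e+00 -1.0000e-04  1.2884e+00] t 12.73
dp [-0.0295 -0.0001  0.0002] rot [-0.    -0.    -0.001]
[-1.1758558   0.53792527 -1.11946565]
s 65
now [ 0.5193 -0.0263  0.1458] [-3.1416e+00 -1.0000e-04  1.2884e+00] t 12.73
dp [-0.0045 -0.0001  0.0002] rot [-0.    -0.    -0.001]
s 75
now [ 0.5193 -0.0263  0.1458] [-3.1416e+00 -1.0000e-04  1.2884e+00] t 12.73
dp [-0.0295 -0.0001  0.0002] rot [-0.    -0.    -0.001]
[-1.1758558   0.53792527 -1.11946565]
```

```bash
for i in 1 2 3; do python3 -m creep '[{"dp":[-0.01,0,0],"rotation":[0,0,0],"claw":1},{"dp":[-0.02,0,0],"rotation":[0,0,0],"claw":1},{"dp":[-0.03,0,0],"rotation":[0,0,0],"claw":1},{"dp":[-0.03,0,0],"rotation":[0,0,0],"claw":1},{"dp":[-0.03,0,0],"rotation":[0,0,0],"claw":1}]'| egrep 'ee_pos|wrist'; done
```

```text
ee_pos: [0.516, -0.0378, 0.1458]
wrist_force: [0.0, -0.1, -0.4]
ee_pos: [0.5126, -0.0493, 0.1457]
wrist_force: [-0.7, 0.4, -0.8]
ee_pos: [0.5093, -0.0609, 0.1458]
wrist_force: [-0.3, -0.4, -1.0]
```

```bash
for i in 1 2 3; do python3 -m creep '[{"dp":[-0.01,0,0],"rotation":[0,0,0],"claw":1},{"dp":[-0.02,0,0],"rotation":[0,0,0],"claw":1},{"dp":[-0.03,0,0],"rotation":[0,0,0],"claw":1},{"dp":[-0.03,0,0],"rotation":[0,0,0],"claw":1},{"dp":[-0.03,0,0],"rotation":[0,0,0],"claw":1}]'| egrep 'ee_pos|wrist'; done; python3 - <<'E'
from h import *
to([.53,-.365,.23],1.289-.6)
p=capture("side"); cv2.imwrite("pics/c.png",cv2.resize(cv2.cvtColor(p["color"],cv2.COLOR_RGB2BGR)[110:310,230:470],(720,600)))
print(sense()["width"],sense()["joint_positions"])
E
```

```text
ee_pos: [0.5059, -0.0724, 0.1457]
wrist_force: [-0.4, -1.4, -0.9]
ee_pos: [0.5026, -0.0839, 0.1458]
wrist_force: [-0.4, -0.7, -0.7]
ee_pos: [0.4993, -0.0954, 0.1457]
wrist_force: [-0.2, -0.0, -0.7]
now [ 0.4993 -0.0954  0.1457] [-3.1416e+00 -1.0000e-04  1.2884e+00] t 15.23
dp [-0.6258  0.2616 -0.2107] rot [-0.    -0.     1.145]
0.4598011408530541 [-4.08685062e-01  5.24477848e-01  1.81689613e+00  1.07153369e-04
  8.00244225e-01 -1.26632152e-01]
```

View pics/c.png

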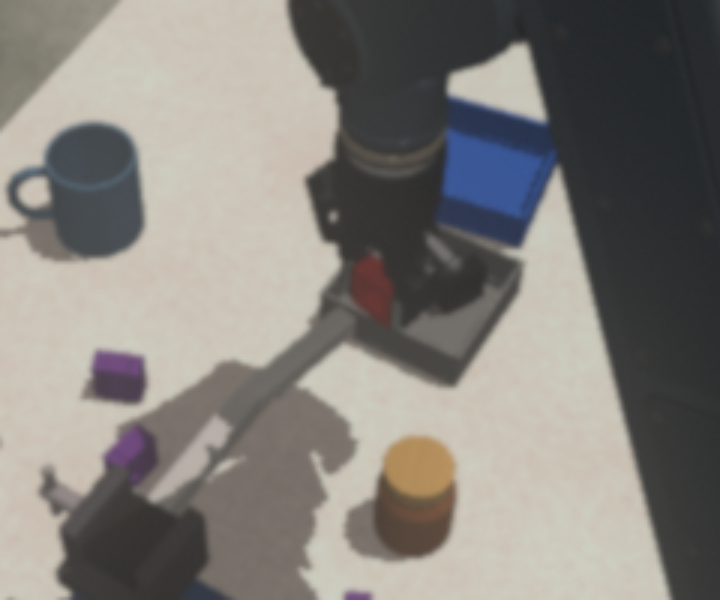

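```bash
python3 -m creep '[{"dp":[-0.05,0,0],"rotation":[0,0,0],"claw":1},{"dp":[-0.1,0,-0.03],"rotation":[0,0,0],"claw":1},{"dp":[-0.17,0.05,-0.07],"rotation":[0,0,0],"claw":1},{"dp":[-0.25,0.08,-0.1],"rotation":[0,0,0],"claw":1},{"dp":[-0.35,0.12,-0.1],"rotation":[0,0,0],"claw":1},{"dp":[-0.43,0.16,-0.1],"rotation":[0,0,0],"claw":1},{"dp":[-0.5,0.2,-0.1],"rotation":[0,0,0],"claw":1},{"dp":[-0.57,0.23,-0.1],"rotation":[0,0,0],"claw":1},{"dp":[-0.62,0.26,-0.1],"rotation":[0,0,0],"claw":1},{"dp":[-0.62,0.26,-0.1],"rotation":[0,0,0],"claw":1},{"dp":[-0.62,0.26,-0.1],"rotation":[0,0,0],"claw":1},{"dp":[-0.62,0.26,-0.1],"rotation":[0,0,0],"claw":1}]'; python3 - <<'E'
from h import *
to([.531,-.363,.023],1.289)
p=capture("side"); cv2.imwrite("pics/d.png",cv2.resize(cv2.cvtColor(p["color"],cv2.COLOR_RGB2BGR)[60:260,230:470],(720,600)))
W=cloud(p)
for o in outline_of(p,"blue_tray")[:2]:
    q=W[o["pixels"]]; print(o["confidence"],np.nanpercentile(q,2,axis=0),np.nanpercentile(q,98,axis=0))
E
```

```text
time: 16.28
ee_pos: [0.5297, -0.3612, 0.1852]
eef_rot: [-3.14, -0.001, 1.289]
wrist_force: [-0.2, 0.1, -1.3]
width: 0.461
gripper_force: 64.3
now [ 0.5297 -0.3612  0.1852] [-3.1397e+00 -1.4000e-03  1.2890e+00] t 16.28
dp [-0.004   0.0052  0.4054] rot [-0.004 -0.003  0.   ]
0.56 [ 0.46429193 -0.42467667  0.00109418] [ 0.59610244 -0.29921031  0.04243063]
```

View pics/d.png

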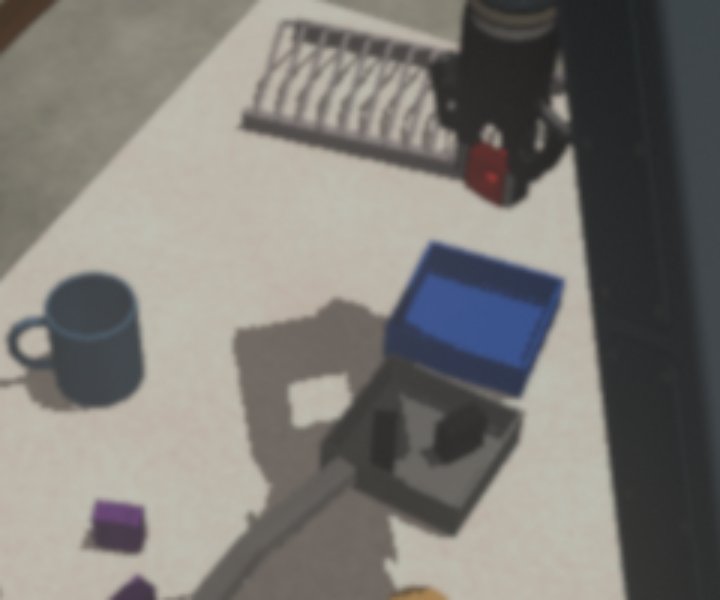

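```bash
python3 -m creep '[{"dp":[-0.004,0.005,0.1],"rotation":[0,0,0],"claw":1},{"dp":[-0.004,0.005,0.18],"rotation":[0,0,0],"claw":1},{"dp":[-0.004,0.005,0.25],"rotation":[0,0,0],"claw":1},{"dp":[-0.004,0.005,0.31],"rotation":[0,0,0],"claw":1},{"dp":[-0.004,0.005,0.36],"rotation":[0,0,0],"claw":1},{"dp":[-0.004,0.005,0.385],"rotation":[0,0,0],"claw":1},{"dp":[-0.004,0.005,0.395],"rotation":[0,0,0],"claw":1},{"dp":[-0.004,0.005,0.405],"rotation":[0,0,0],"claw":1},{"dp":[-0.004,0.005,0.405],"rotation":[0,0,0],"claw":1},{"dp":[-0.004,0.005,0.405],"rotation":[0,0,0],"claw":1}]'
```

```text
time: 17.22
ee_pos: [0.5324, -0.3647, 0.025]
eef_rot: [3.14, 0.001, 1.289]
wrist_force: [0.9, -0.1, -1.1]
width: 0.457
gripper_force: 64.4
```

```bash
python3 -m creep '[{"dp":[0,0,0.005],"rotation":[0,0,0],"claw":1},{"dp":[0,0,0.005],"rotation":[0,0,0],"claw":1},{"dp":[0,0,0.005],"rotation":[0,0,0],"claw":0.5},{"dp":[0,0,0.005],"rotation":[0,0,0],"claw":0.38},{"dp":[0,0,0.005],"rotation":[0,0,0],"claw":0.35},{"dp":[0,0,0.005],"rotation":[0,0,0],"claw":0.35},{"dp":[0,0,0.005],"rotation":[0,0,0],"claw":0.35},{"dp":[0,0,0.005],"rotation":[0,0,0],"claw":0.35}]'; python3 -m creep '[{"dp":[0,0,-0.03],"rotation":[0,0,0],"claw":0.35},{"dp":[0,0,-0.08],"rotation":[0,0,0],"claw":0.35},{"dp":[0,0,-0.15],"rotation":[0,0,0],"claw":0.35},{"dp":[0,0,-0.25],"rotation":[0,0,0],"claw":0.35},{"dp":[0,0,-0.35],"rotation":[0,0,0],"claw":0.35},{"dp":[0,0,-0.45],"rotation":[0,0,0],"claw":0.35},{"dp":[0,0,-0.5],"rotation":[0,0,0],"claw":0.35},{"dp":[0,0,-0.5],"rotation":[0,0,0],"claw":0.35},{"dp":[0,0,-0.5],"rotation":[0,0,0],"claw":0.35}]'; python3 - <<'E'
from h import *
p=capture("side"); cv2.imwrite("pics/e.png",cv2.resize(cv2.cvtColor(p["color"],cv2.COLOR_RGB2BGR)[60:260,230:470],(720,600)))
W=cloud(p); C=p["color"].astype(int)
red=(C[...,0]>90)&(C[...,1]<70)&(C[...,2]<70)
print(red.sum(),np.nanmedian(W[red],0),np.nanmax(W[red],0))
for o in outline_of(p,"blue_tray")[:1]:
    q=W[o["pixels"]]; print(o["confidence"],np.nanpercentile(q,2,axis=0),np.nanpercentile(q,98,axis=0))
E
```

```text
time: 17.88
ee_pos: [0.5318, -0.3643, 0.0218]
eef_rot: [3.142, -0.0, 1.289]
wrist_force: [0.1, 0.0, 0.0]
width: 0.649
gripper_force: 0.0
time: 18.63
ee_pos: [0.5323, -0.3648, 0.2245]
eef_rot: [3.138, 0.002, 1.289]
wrist_force: [-0.3, -0.7, -1.3]
width: 0.648
gripper_force: 0.0
147 [ 0.52830106 -0.36053089  0.04306215] [0.54918552 0.01598845 0.06536967]
0.74 [ 0.46408649 -0.42638448  0.0008747 ] [ 0.5967487  -0.29844875  0.04370947]
```

View pics/e.png

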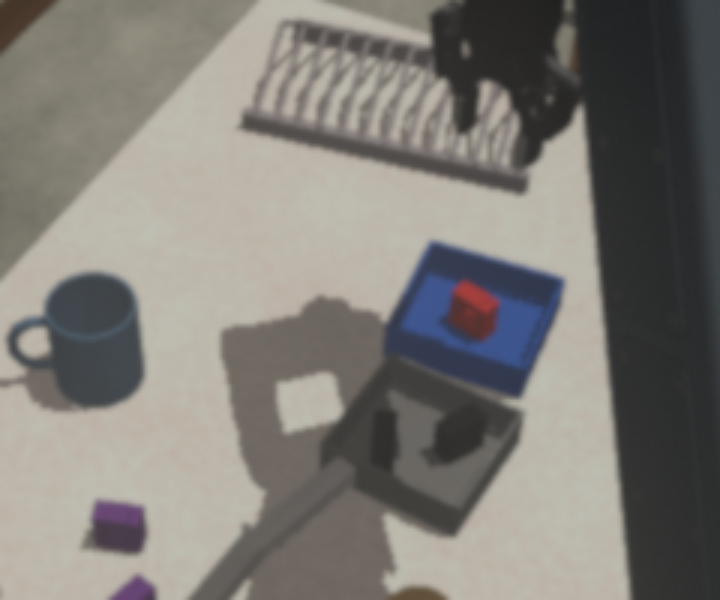

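The red collar stands in the blue tray (crop 473,310), the gripper is open and well clear, and the trays have not moved.

```bash
python3 -c "
from rig import *
print(sign_off())"
```

```text
the job is handed in; nothing more can be done
None
```

The red collar is off the tube and standing in the blue tray, let go of, and the job is handed in at about 19 s; the wrist force showed no contact from the kink to the free end, and the mug, jar and trays were left alone.

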